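Snap the containment lid onto a loaded centrifuge bucket

ROBOT

A 6-joint arm with a two-finger parallel gripper is mounted at the origin on a cart in front of the work surface, level with it; the furniture and walls round the work are solid. World frame = base frame: x ahead of the robot, y to its left, z up, the work surface at z = 0. Lengths are in mm, angles in degrees, forces in N, time in s.
With the tool pointing down it reaches from about 350 to 850 mm from the base axis. Payload 8.1 kg.
Tool frame: the origin (TCP) lies on the centre line of the jaws, within the pads' length; the fingertips stand r.tip_extent ahead of it and the grasp point (between the pads) lies 8 mm behind it (r.tip_extent is the distance from the TCP to the fingertips, in mm); z points along the fingers, y is the direction in which the jaws open and shut (so a half turn about z gives the same grasp; the last joint's range is limited). The gripper opens to 85 mm and grips with 20 to 120 N. Pads are 22 mm wide; open, the fingers measure 114 mm over their backs; the gripper's body (76 mm by 85 mm) begins 54 mm behind the grasp point. The pads swing forward as they close: fully open they stand 13 mm farther back than shut.
Start: joints at [-73.304, 7.471, 85.268, -0, 87.261, -4.893], TCP at [220.788, -557.905, 242.292] pointing down, gripper open.
Joint ranges: [-169.43, 169.43], [-51.17, 129.36], [1.28, 143.12], [-76.62, 256.62], [0, 156.53], [-152.29, 152.29]. Speed limits (degrees/s): [136.94, 136.94, 159.86, 180, 180, 180].

INTERFACE

Orientations are given as [roll, pitch, yaw] about the fixed x, y, z axes, in that order (R = Rz(yaw) Ry(pitch) Rx(roll)).
In Python, from bench import sense, optics, hand_in, spotter, r gives the robot as it stands.
- The arm moves only by the tool apply_moves, never from a script. Its argument "series" is a list of rows, each a list of 3 entries, a list of its own where there are three numbers: the opening, from 0 (shut) to 1 (fully open), then the shift along the world's x, y, z in m, then the turn about the world's z in rad. In form: [[grip, [x, y, z], turn], ...]. A call has 1 to 5 rows; each row is the pose to reach, as a shift and turn from the pose measured when the call began; what a row does not reach only later rows make up. A row lasts 1/8 s, in which the tool goes at most 62.5 mm and 10.7 degrees, less where a joint would pass 70% of its speed; a pose out of reach is approached as far as the arm can. A call with a gripper value outside its range is refused whole. The fingers move at their own pace and stop on an object; "grip_force" is the grip in N (left out, the last holds). Time passes only in rows, so rows that repeat a pose let the fingers close. It gives the time, the measured TCP pose, the force and the opening at its end, in the units of the state.
- sense(): the state, without advancing time (a new reading comes with each control period).
- optics.snapshot(name): name is "scene" or "top" or "wrist"; returns a dict with "color" (384x512x3 uint8, blue, green, red), "intrinsics" (3x3 intrinsics, pixels), "rvec" (rotation vector, rad) and "tvec" (3), from world to camera coordinates, as OpenCV has them. Camera axes: x right, y down, z forward; pixel columns grow to the right and rows downward; lengths in mm; the calibration is good to about 2 mm. A picture is of the moment at which its call begins. There is no depth.
- hand_in(): hands the job in, once; it reports no verdict.
Trained networks look in a picture, given as the dict that the camera call returned (one of the last four; its "shot" number tells which), for a name from the list of things; names that differ only in an ending like _2 or _b are one class to them, and where a whole thing is asked for, a point or a joint stands for the part that bears it (a point fixed in the world has none). Each returns a list of dicts, best first, with "p" (0 to 1); they miss things now and then, are a little off and sometimes report something else, mostly with a low value. They report only what shows in the picture. A call takes as long as a camera call.
- spotter.search_frame(picture, query): "xyz" ([x, y, z] in mm, in the coordinates of the camera as it stood for that picture, good to about 4 mm: the middle of the surface that is visible of it).
- spotter.masks_of(picture, query): "mask" (384x512 bool, what is visible of it).
The state is a dict: "time": time; "joint_pos": joint angles; "qd": joint speeds; "joint_efforts": joint torques, N m; "tool_pos": TCP position; "tcp_rot": TCP orientation; "ft_force": force on the tool from outside, world axes, zero at the start; "wrist_torque": the same for the moment, N m; "finger_gap": finger opening in mm.
Only numpy, scipy, OpenCV 4.12 (cv2) and the standard library are available. Lean on these libraries where they do the work, as an engineer would, in place of code of your own. Each camera call takes 0.05 s, during which the arm holds its last target.

TASK

The centrifuge bucket is loaded with blood tubes and has to be closed before it is spun. Pick up the clear lid by its blue handle, set it level and squarely over the bucket, and press it straight down until both orange clips have snapped under the bucket's rim, then let go. Do not drop or tip the lid or the bucket, and leave the timer, the syringe and the marker pen where they are.

Things in the scene. Friction and masses are not known exactly. Their poses are not given: they have to be found in the camera images.
- bucket: open rectangular centrifuge bucket of dark grey metal, about 0.87 kg, loose on the bench, with a blue insert and ten red-capped blood tubes seated in it, which stay put (tops 116 mm above its underside). Body 92 (x) by 126 mm (y); rim flange 102 (x) by 142 mm (y), 6 mm thick. Origin: centre of its underside; x across its short side, y along its long side, z up.
- rim_centre (a point): centre of the bucket's mouth in the plane of its rim top, 90 mm above the bucket's origin; axes as the bucket's. The underside of the rim flange is 84 mm above the bucket's origin.
- lid: loose lid, about 0.3 kg: clear dome in a blue frame, blue bar handle on top, an orange spring clip at each short end. 120 (x) by 172 mm (y, over the clips), 88 mm high. Origin: centre of the plane of its lower skirt edges, on which it stands; x across its short side, y along its long side, z up. It is the same turned half round. Its skirts pass outside the rim with 2.5 mm of play all round; their flared edges guide it on.
- lid_seat (a point): centre of the lid's seat face, 20 mm above its origin. Home: this point on rim_centre (lid origin 70 mm above the bucket's), y axes parallel, either way round. Lowered on, the clips' ramps rest on the rim about 14 mm above home; a push of some 15 N straight down, far more than the lid's weight, spreads them until they spring in under the rim 2 mm before home. Snapped, it can lift 2 mm at most.
- lid_grip (a point): middle of the lid's handle bar, 79 mm above the lid's origin. The bar is 20 mm wide (lid's x), 80 mm long (lid's y), 18 mm high (70 to 88 mm above the lid's origin), on a post at each end; grip it across its width from above. Held by it, the lid stays level while pressed; pushed when let go, it may rock and snap at one end only. The dome's flat top is 23 mm below this point.
- clip_a (a joint): angle of the clip at the lid's +y end: 0 hanging straight (its rest, where a spring of about 0.05 Nm holds it; also when snapped), positive swung outward; about 0.25 while it rides over the rim
- clip_b (a joint): the same for the clip at the lid's -y end
- hook_a (a point): inner edge of the top of the 40 mm wide hook of clip_a, 12 mm above the lid's origin; it lies below the underside of the rim flange (84 mm above the bucket's origin) when the clip has snapped
- hook_b (a point): the same for clip_b
- timer: bystander: round white kitchen-type timer with a red knob, 62 mm across, 34 mm high; origin at the centre of its underside
- syringe_0: bystander: loose syringe with an orange needle cap, 140 mm long, lying on the bench; origin under its middle
- marker: bystander: white marker pen with a black cap, 137 mm long, lying on the bench; origin under its middle

How it is judged:
By the outcome, as a careful person would: the job done as asked, in the order asked, and still so for the second after the job is handed in, with the robot touching nothing.
It also fails if it takes over 38 s, if anything falls off the work surface, if the arm or the gripper's body presses on something with over 40 N, if the wrist force passes 120 N, or if a joint passes its speed limit or range.

## Working session

There is one attempt and no reset: what is moved stays moved. The work goes in short steps, Python scripts to look and compute and a tool call to move; the robot and the scene stay as the last step left them, time stands still between calls to the robot, and variables do not carry over. Pictures are saved under pics/ and viewed, and the job is handed in when it is done.

Besides the shell and the picture viewer there is one more tool, called after "Request:" as name(argument=value, ...) on one line, values as JSON. apply_moves: Moves the arm, as the interface text tells. Its arguments: {"type":"object","properties":{"series":{"type":"array"},"grip_force":{"type":"number"}},"required":["series"]}

```bash
mkdir -p pics; cat > h.py <<'E'
import numpy as np, cv2
from bench import sense, optics, hand_in, spotter, r
def cam(p):
    R,_=cv2.Rodrigues(np.array(p['rvec'],float)); return np.array(p['intrinsics'],float),R,np.array(p['tvec'],float).ravel()
def toworld(p,x):
    K,R,t=cam(p); return R.T@(np.array(x,float)-t)
def ray(p,u,v,z):
    K,R,t=cam(p); d=R.T@np.linalg.inv(K)@np.array([u,v,1.]); c=-R.T@t; return c+d*(z-c[2])/d[2]
def proj(p,X):
    K,R,t=cam(p); return cv2.projectPoints(np.array(X,float).reshape(-1,3),np.array(p['rvec'],float),t,K,None)[0].reshape(-1,2)
E
python3 - <<'E'
from h import *
s=sense(); print(s, r.tip_extent)
for n in ['scene','top']:
    p=optics.snapshot(n); cv2.imwrite(f'pics/{n}0.png',p['color'])
    K,R,t=cam(p); print(n,K[0,0],-R.T@t)
    for q in ['bucket','lid','lid_grip','rim_centre','hook_a','timer','syringe_0','marker']:
        try:
            o=spotter.search_frame(p,q); print(q,[(round(d['p'],2),toworld(p,d['xyz']).round(1).tolist()) for d in o[:3]])
        except Exception as e: print(q,e)
E
```

```text
{'time': 0.0, 'joint_pos': array([-7.33039855e+01,  7.51411454e+00,  8.53299996e+01,  1.24191796e-03,
        8.72604702e+01, -4.89343118e+00]), 'qd': array([ 0.05279332,  0.07900058, -0.01134322, -0.04254779, -0.03788263,
        0.05450076]), 'joint_efforts': array([ 5.64181755e-04, -5.69400179e+01, -5.00547659e+01, -1.28106408e-04,
        1.48261338e-02,  4.14177782e-05]), 'tool_pos': array([ 220.64474002, -557.39174744,  241.24785638]), 'tcp_rot': array([-1.79895903e+02, -1.01571910e-02,  2.15893760e+01]), 'ft_force': array([ 0.19324534, -0.13945408, -0.06999881]), 'wrist_torque': array([-0.02790988,  0.07446359, -0.06058361]), 'finger_gap': 85.54057347938429} 11.0
scene 372.23640629626425 [-120.49351823  419.31632536 1068.52822096]
bucket [(0.78, [448.5, 232.3, 73.9])]
lid [(0.95, [544.5, -113.7, 53.0]), (0.66, [713.5, -121.3, 15.7])]
lid_grip [(0.95, [547.2, -116.2, 59.4])]
rim_centre [(0.63, [452.0, 233.0, 72.5])]
hook_a [(0.61, [566.6, -57.6, 29.9])]
timer [(0.56, [566.3, -55.8, 30.4]), (0.45, [712.8, -121.1, 12.8])]
syringe_0 []
marker []
top 351.2010810466267 [ 423.91898194  -85.27010868 1149.89745156]
bucket [(0.92, [474.3, 226.1, 84.0]), (0.37, [565.7, -207.2, 32.4]), (0.37, [438.8, -415.9, 12.6])]
lid [(0.64, [562.5, -131.7, 54.0])]
lid_grip [(0.81, [564.1, -134.7, 56.7]), (0.18, [720.2, -130.3, 19.6])]
rim_centre [(0.74, [472.9, 225.1, 75.8]), (0.32, [561.2, -136.4, 56.7])]
hook_a []
timer [(0.65, [719.2, -129.6, 20.6])]
syringe_0 [(0.59, [594.3, -428.2, 15.0]), (0.55, [564.4, -133.3, 58.3])]
marker [(0.67, [440.9, -416.8, 13.3])]
```

```bash
python3 - <<'E'
import cv2
for n in ['scene','top']:
    cv2.imwrite(f'pics/{n}0b.png',cv2.resize(cv2.imread(f'pics/{n}0.png'),(800,600),interpolation=cv2.INTER_CUBIC))
E
```

```text
(no output)
```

View pics/scene0b.png

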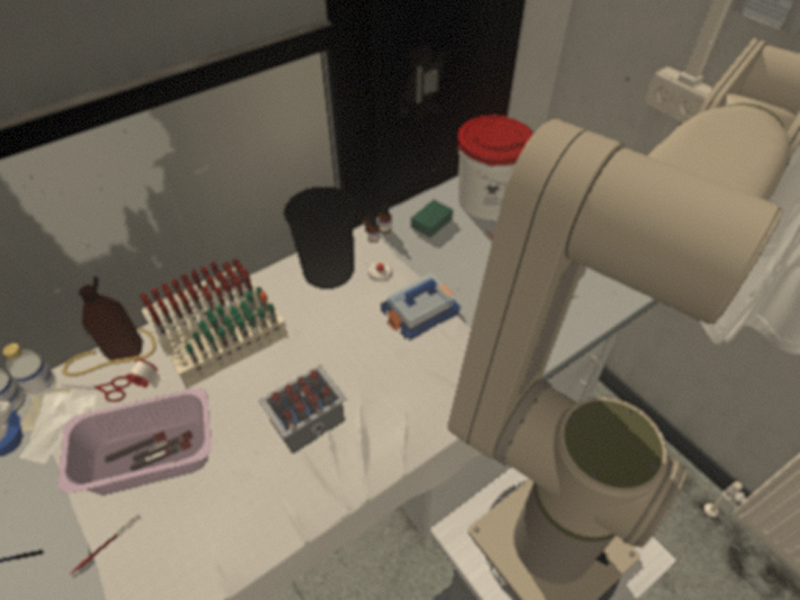

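View pics/top0b.png

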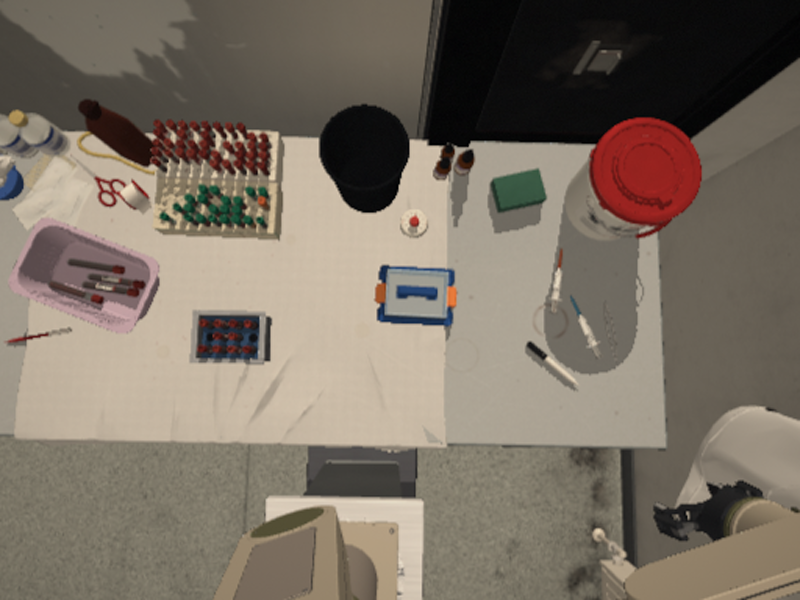

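```bash
python3 - <<'E'
import cv2,numpy as np
from h import *
p=optics.snapshot('top'); im=p['color']
a=im[160:220,230:305]; b=im[190:240,112:182]
A=cv2.resize(a,None,fx=8,fy=8,interpolation=cv2.INTER_CUBIC);B=cv2.resize(b,None,fx=8,fy=8,interpolation=cv2.INTER_CUBIC)
cv2.imwrite('pics/lidz.png',A);cv2.imwrite('pics/bucz.png',B)
print(p['rvec'])
for q in ['lid','bucket']:
    for o in spotter.masks_of(p,q)[:1]:
        m=o['mask'].astype(np.uint8); c=cv2.findContours(m,0,1)[0]; c=max(c,key=cv2.contourArea)
        print(q,o['p'],cv2.minAreaRect(c))
E
```

```text
[ 2.18137252 -2.13691601  0.14695798]
lid 0.56 ((265.4867858886719, 188.30377197265625), (51.386234283447266, 37.138824462890625), 2.4895529747009277)
bucket 0.61 ((147.27894592285156, 214.73654174804688), (51.83598709106445, 33.95756912231445), 1.6365771293640137)
```

View pics/lidz.png

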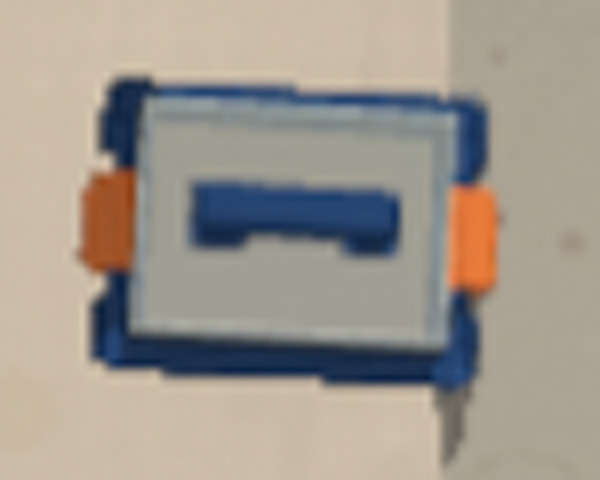

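View pics/bucz.png

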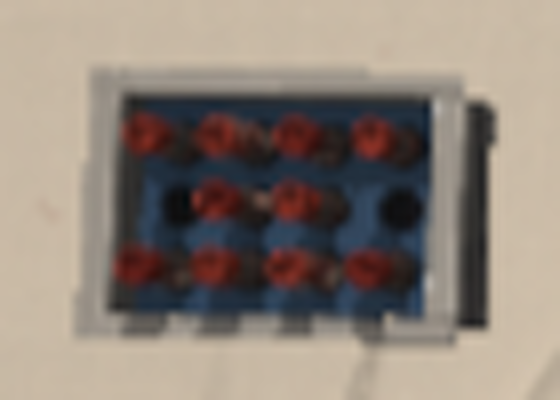

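```bash
python3 - <<'E'
from h import *
p=optics.snapshot('top')
def W(pts,off,z):
    return np.array([ray(p,off[0]+(u+.5)/8-.5,off[1]+(v+.5)/8-.5,z) for u,v in pts])
b=W([(90,68),(465,78),(455,343),(78,335)],(112,190),90); print(b.round(1)); print(b.mean(0))
l=W([(192,183),(398,192),(398,238),(192,226)],(230,160),88); print(l.round(1),l.mean(0))
for w in(b,l):
    d=w[0]-w[1]+w[3]-w[2]; print(np.degrees(np.arctan2(d[1],d[0]))-90, np.linalg.norm(w[0]-w[1]),np.linalg.norm(w[1]-w[2]))
E
```

```text
[[520.9 299.1  90. ]
 [520.1 157.6  90. ]
 [420.7 156.4  90. ]
 [420.9 296.9  90. ]]
[470.64747126 227.49434587  90.        ]
[[ 577.3  -94.9   88. ]
 [ 575.5 -173.6   88. ]
 [ 557.8 -173.8   88. ]
 [ 560.8  -95.2   88. ]] [ 567.84979078 -134.40527599   88.        ]
-0.20111068146971434 141.45030687640434 99.35687084506833
-1.7246005373801694 78.75901179314954 17.706045397260223
```

Request:
apply_moves(series=[[1,[0.03,0.04,0.04],0.15],[1,[0.068,0.085,0.06],0.32],[1,[0.106,0.13,0.06],0.5],[1,[0.144,0.175,0.06],0.65],[1,[0.182,0.222,0.06],0.8]])

```text
time: 1.72
tool_pos: [403.8, -334.4, 302.6]
tcp_rot: [180.0, 0.0, 67.7]
ft_force: [0.5, -0.1, -0.3]
finger_gap: 85.3
```

Request:
apply_moves(series=[[1,[0.04,0.05,0.0],0.15],[1,[0.08,0.1,0.0],0.3],[1,[0.125,0.15,0.0],0.36],[1,[0.163,0.2,0.0],0.36],[1,[0.164,0.2,0.0],0.36]])

```text
time: 2.35
tool_pos: [569.4, -130.8, 302.3]
tcp_rot: [180.0, -0.0, 88.6]
ft_force: [-0.3, 0.4, 0.6]
finger_gap: 85.1
```

```bash
python3 - <<'E'
from h import *
s=sense(); print(s['tool_pos'],s['tcp_rot'])
p=optics.snapshot('wrist'); np.savez('w1.npz',**{k:p[k] for k in('color','intrinsics','rvec','tvec')})
K,R,t=cam(p); print(K[0,0],-R.T@t,R.round(2))
print(proj(p,[[567.8,-134.4,88],[577,-95,88],[558,-174,88]]))
cv2.imwrite('pics/w1.png',cv2.resize(p['color'],(800,600),interpolation=cv2.INTER_CUBIC))
E
```

```text
[ 569.41398504 -130.8199532   302.27977942] [ 1.79954564e+02 -3.82750642e-02  8.85798744e+01]
329.5774531050661 [570.98934915 -54.72310736 432.88220097] [[ 1.   -0.03  0.  ]
 [-0.02 -0.95  0.3 ]
 [-0.01 -0.3  -0.95]]
[[254.59052258 164.903506  ]
 [262.46575482 127.51170833]
 [246.6881802  200.06409306]]
```

View pics/w1.png

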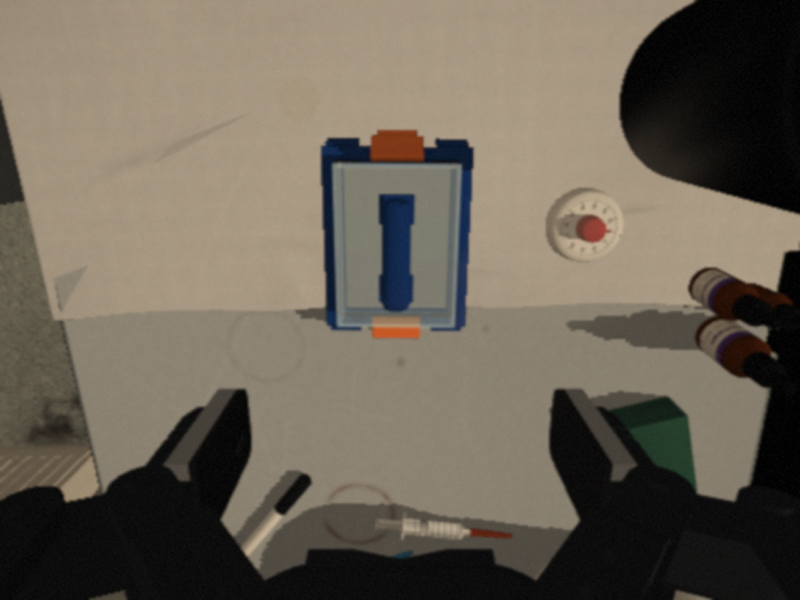

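```bash
python3 - <<'E'
from h import *
p=dict(np.load('w1.npz'))
s=512/800
for n,(u,v,z) in dict(far=(397,196,88),near=(397,308,80),barc=(396.8,250,88),domeTL=(331,163,56),domeTR=(463,163,56),domeBL=(343,323,56),domeBR=(451,323,56),clipt=(397,131,20),clipb=(396,338,12)).items(): print(n,ray(p,u*s,v*s,z).round(1))
im=p['color'][75:225,190:320]; cv2.imwrite('pics/w1z.png',cv2.resize(im,None,fx=4,fy=4,interpolation=cv2.INTER_CUBIC))
E
```

```text
far [568.4 -92.7  88. ]
near [ 566.2 -173.5   80. ]
barc [ 567.3 -129.    88. ]
domeTL [522.  -71.9  56. ]
domeTR [615.6 -74.3  56. ]
domeBL [ 523.4 -192.8   56. ]
domeBR [ 607.6 -194.9   56. ]
clipt [569.2 -51.2  20. ]
clipb [ 563.6 -224.1   12. ]
```

View pics/w1z.png

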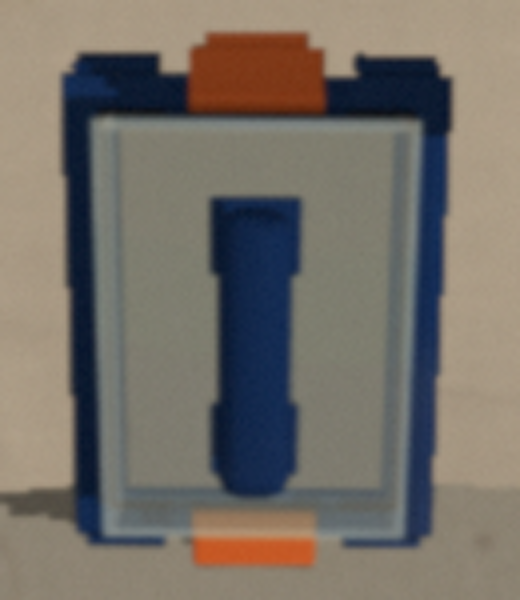

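Request:
apply_moves(series=[[1,[-0.002,-0.003,-0.05],0],[1,[-0.002,-0.003,-0.1],0],[1,[-0.002,-0.003,-0.15],0],[1,[-0.002,-0.003,-0.18],0],[1,[-0.002,-0.003,-0.18],0]], grip_force=50)

```text
time: 3.02
tool_pos: [564.2, -135.2, 119.2]
tcp_rot: [-179.7, -0.1, 88.4]
ft_force: [0.5, -0.0, -0.2]
finger_gap: 85.4
```

```bash
python3 - <<'E'
from h import *
s=sense(); print(s['tool_pos'],s['tcp_rot'])
p=optics.snapshot('wrist'); 
print(proj(p,[[567.5,-133.5,88],[568.5,-94,88],[566.5,-173,88]]))
cv2.imwrite('pics/w2.png',cv2.resize(p['color'],(800,600),interpolation=cv2.INTER_CUBIC))
E
```

```text
[ 564.24152116 -135.23365041  119.20819595] [-1.79690184e+02 -1.01809677e-01  8.84390742e+01]
[[262.63608215 232.24483493]
 [262.92860568 159.83677193]
 [262.37993669 295.64827131]]
```

View pics/w2.png

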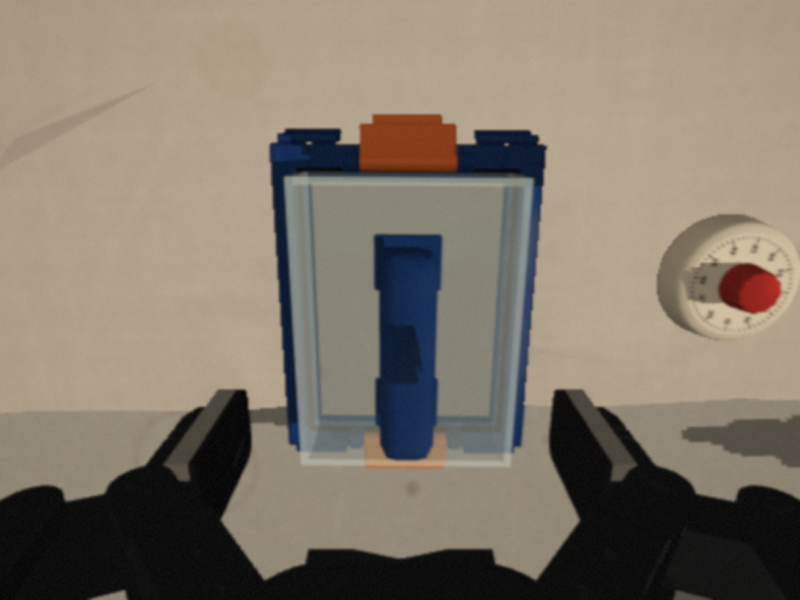

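Request:
apply_moves(series=[[1,[0.003,0.003,-0.02],0],[1,[0.003,0.003,-0.046],0],[1,[0.003,0.003,-0.046],0],[1,[0.003,0.003,-0.046],0]])

```text
time: 3.58
tool_pos: [569.8, -132.8, 77.0]
tcp_rot: [-180.0, -0.0, 88.5]
ft_force: [0.6, 0.4, -0.3]
finger_gap: 85.3
```

```bash
python3 - <<'E'
from h import *
s=sense(); print(s['tool_pos'],s['time'])
p=optics.snapshot('wrist'); 
s=sense(); print(s['tool_pos'],s['time'])
K,R,t=cam(p); print(-R.T@t)
cv2.imwrite('pics/w3.png',cv2.resize(p['color'],(800,600),interpolation=cv2.INTER_CUBIC))
p=optics.snapshot('scene'); 
s=sense(); print(s['tool_pos'],s['time'])
cv2.imwrite('pics/s3.png',cv2.resize(p['color'][130:290,220:400],(800,711),interpolation=cv2.INTER_CUBIC)[:600])
E
```

```text
[ 569.76636516 -132.81025732   76.95783803] 3.575
[ 570.06066407 -132.87960128   77.34958708] 3.625
[571.61566774 -56.64713547 207.51970886]
[ 570.14182058 -132.91710949   77.4573287 ] 3.675
```

View pics/w3.png

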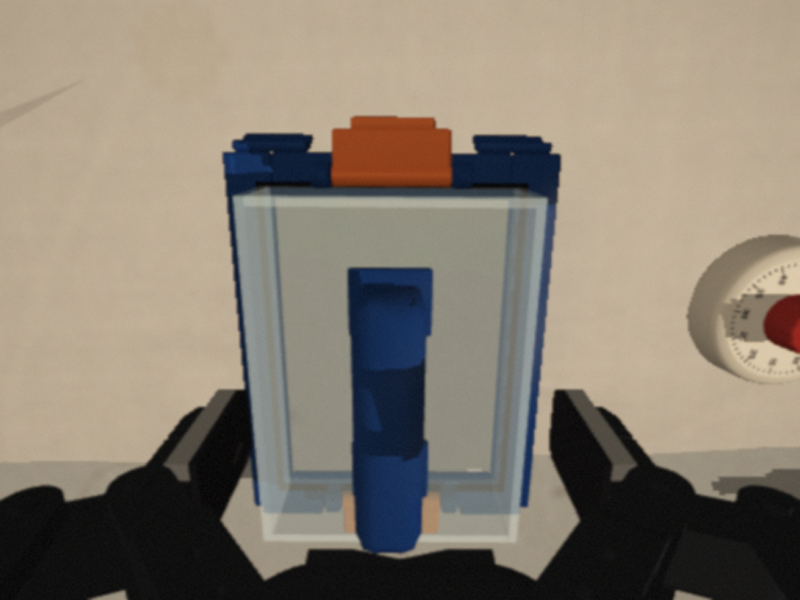

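View pics/s3.png

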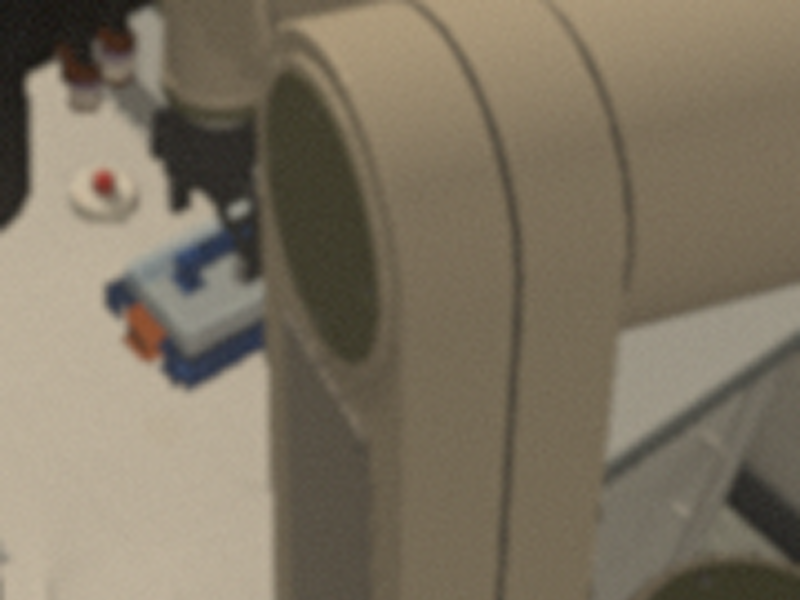

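Request:
apply_moves(series=[[1,[-0.003,0,-0.004],0],[1,[-0.003,0,-0.004],0],[1,[-0.003,0,-0.004],0],[1,[-0.003,0,-0.004],0]])

```text
time: 4.18
tool_pos: [567.2, -132.9, 73.5]
tcp_rot: [179.9, 0.0, 88.5]
ft_force: [-0.5, 0.3, -0.6]
finger_gap: 85.3
```

Now close.

Request:
apply_moves(series=[[0,[0,0,0],0],[0,[0,0,0],0],[0,[0,0,0],0],[0,[0,0,0],0],[0,[0,0,0],0]], grip_force=60)

```text
time: 4.8
tool_pos: [567.2, -132.9, 73.7]
tcp_rot: [179.9, 0.0, 88.5]
ft_force: [0.0, 0.7, 1.4]
finger_gap: 19.0
```

```bash
python3 - <<'E'
from h import *
s=sense(); print(s['tool_pos'],s['tcp_rot'],s['ft_force'],s['finger_gap'],s['wrist_torque'])
p=optics.snapshot('wrist'); 
cv2.imwrite('pics/w4.png',cv2.resize(p['color'],(800,600),interpolation=cv2.INTER_CUBIC))
E
```

```text
[ 567.20567393 -132.91327904   73.65580837] [1.79933602e+02 4.46346172e-03 8.84535694e+01] [0.01792038 0.70766986 1.41991317] 18.978133743938827 [ 0.0452332   0.04093457 -0.07648064]
```

View pics/w4.png

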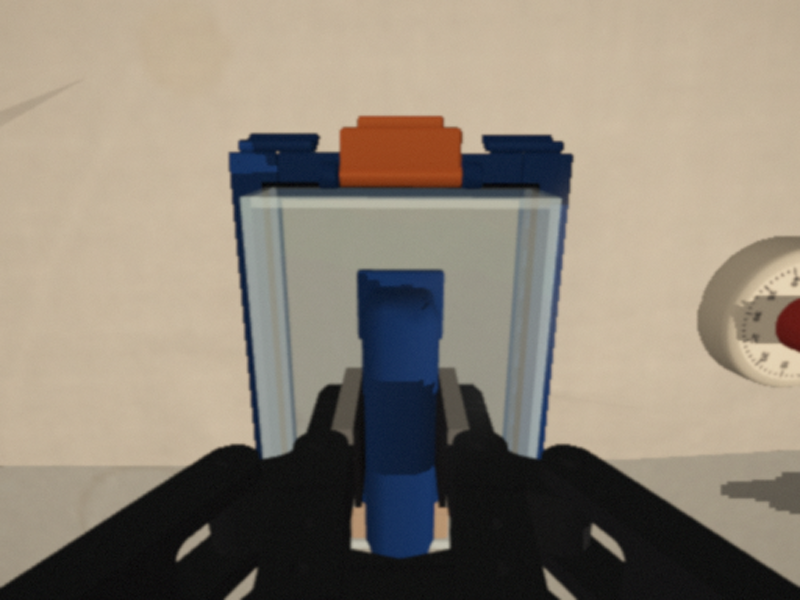

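Request:
apply_moves(series=[[0,[0,0,0.02],0],[0,[0,0,0.05],0],[0,[0,0,0.09],0],[0,[0,0,0.13],0],[0,[0,0,0.17],0]])

```text
time: 5.48
tool_pos: [567.0, -132.9, 246.1]
tcp_rot: [179.9, 0.0, 88.5]
ft_force: [0.4, 0.2, -3.0]
finger_gap: 19.0
```

```bash
python3 - <<'E'
from h import *
s=sense(); print(s['tool_pos'],s['tcp_rot'],s['ft_force'],s['finger_gap'],s['wrist_torque'])
p=optics.snapshot('top'); np.savez('t5.npz',**{k:p[k] for k in('color','intrinsics','rvec','tvec')})
q=optics.snapshot('scene'); np.savez('s5.npz',**{k:q[k] for k in('color','intrinsics','rvec','tvec')})
cv2.imwrite('pics/s5.png',cv2.resize(q['color'][220:300,155:235],(640,640),interpolation=cv2.INTER_CUBIC)[:600])
print(proj(q,[[520.6,298.5,90],[520,157,90],[420,156,90],[420,298,90]]))
p=q
m=[[d['p'],d['mask']] for d in spotter.masks_of(p,'bucket')[:1]]
print(m[0][0], np.argwhere(m[0][1]).min(0),np.argwhere(m[0][1]).max(0))
# bench check: edges in cube top img
E
```

```text
[ 567.00138144 -132.86830317  246.10919015] [1.79895886e+02 2.00982519e-02 8.84581660e+01] [ 0.42159191  0.20440209 -2.96142934] 18.964391178769592 [-0.03268632 -0.01408838  0.03081742]
[[164.33098225 254.39925444]
 [204.53672898 231.77594311]
 [221.82826859 253.64250307]
 [180.48270887 278.66748863]]
0.7 [234 166] [288 220]
```

View pics/s5.png

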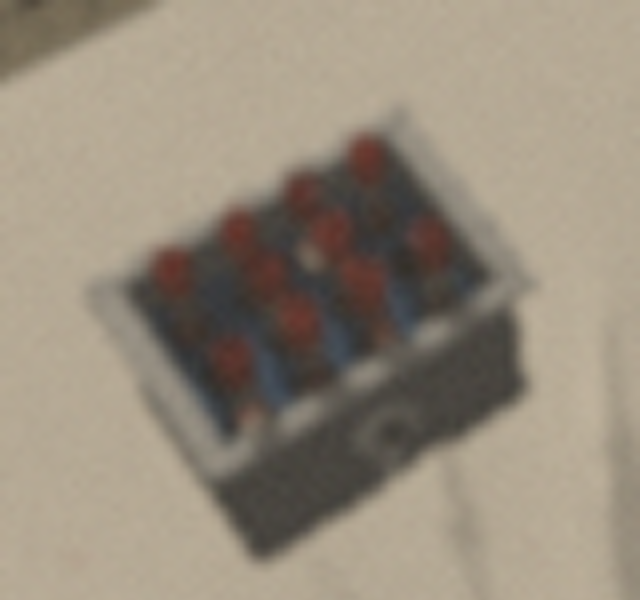

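```bash
python3 - <<'E'
from h import *
p=dict(np.load('t5.npz'))
im=p['color']
def W(pts,off,z,s=8):
    return np.array([ray(p,off[0]+(u+.5)/s-.5,off[1]+(v+.5)/s-.5,z) for u,v in pts])
print('clip outer mid at z15', W([(82,222),(497,240)],(230,160),15).round(1), W([(82,222),(497,240)],(230,160),15).mean(0))
print('dome top corners z56', W([(143,96),(462,112),(445,350),(130,332)],(230,160),56).round(1))
print('frame z25', W([(108,82),(487,100),(470,385),(95,362)],(230,160),25).round(1),W([(108,82),(487,100),(470,385),(95,362)],(230,160),25).mean(0))
a=im[190:240,112:182]
# line fits of rim outer edges: brightness profile
B=cv2.resize(im[150:215,225:310],None,fx=8,fy=8,interpolation=cv2.INTER_CUBIC);cv2.imwrite('pics/t5.png',B)
print(proj(p,[[567,-132.9,260.5]]))
# bin position
for u,v in [(340,185),(370,210),(408,160)]: print(ray(p,u*.64,v*.64,0).round(0))
E
```

```text
clip outer mid at z15 [[ 570.9  -51.1   15. ]
 [ 567.1 -220.3   15. ]] [ 568.95406184 -135.69412514   15.        ]
dome top corners z56 [[ 616.2  -75.2   56. ]
 [ 612.5 -201.3   56. ]
 [ 518.1 -195.3   56. ]
 [ 522.6  -72.1   56. ]]
frame z25 [[ 627.1  -60.5   25. ]
 [ 623.  -214.7   25. ]
 [ 506.9 -208.6   25. ]
 [ 513.1  -58.    25. ]] [ 567.54449518 -135.46189655   25.        ]
[[269.09480352 177.12650684]]
[806.  30.   0.]
[752. -36.   0.]
[ 866. -116.    0.]
```

View pics/t5.png

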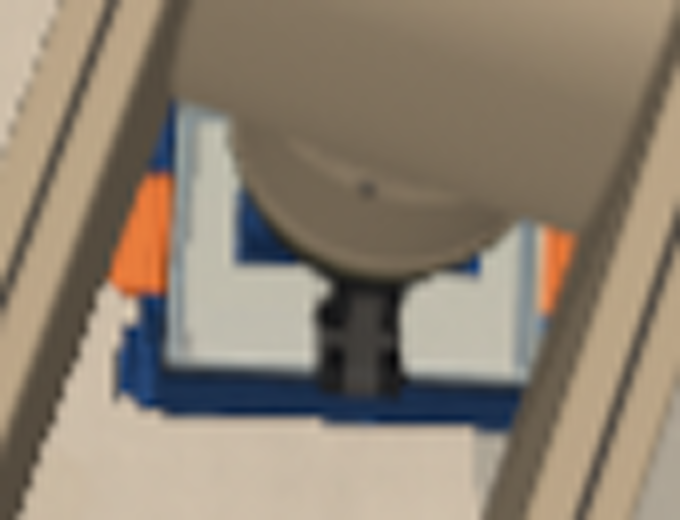

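Request:
apply_moves(series=[[0,[0.005,0.03,0.02],0],[0,[0.02,0.08,0.04],0],[0,[0.03,0.13,0.06],0],[0,[0.04,0.18,0.07],0],[0,[0.05,0.23,0.07],0.03]])

```text
time: 6.25
tool_pos: [618.8, 98.1, 317.4]
tcp_rot: [179.6, 0.1, 90.2]
ft_force: [0.1, -0.5, -3.1]
finger_gap: 19.4
```

Request:
apply_moves(series=[[0,[0.02,0.03,0],0],[0,[0.03,0.06,0],0],[0,[0.03,0.07,0],0],[0,[0.03,0.07,0],0]])

```text
time: 6.75
tool_pos: [648.1, 168.4, 315.9]
tcp_rot: [179.7, 0.2, 90.3]
ft_force: [-0.5, -0.1, -2.8]
finger_gap: 18.7
```

```bash
python3 - <<'E'
from h import *
s=sense(); print(s['time'],s['tool_pos'],s['tcp_rot'],s['ft_force'],s['finger_gap'])
p=optics.snapshot('wrist'); np.savez('w6.npz',**{k:p[k] for k in('color','intrinsics','rvec','tvec')})
print(proj(p,[[520.6,298.5,90],[520,157,90],[420,156,90],[420,298,90]])/.64)
cv2.imwrite('pics/w6.png',cv2.resize(p['color'],(800,600),interpolation=cv2.INTER_CUBIC))
E
```

```text
6.75 [648.11204554 168.37925856 315.85452458] [1.79735067e+02 1.59755583e-01 9.02557938e+01] [-0.49168931 -0.11484267 -2.76549429] 18.67623785543307
[[196.11746908  43.55363941]
 [218.18503963 263.09046232]
 [ 77.10177361 264.07201435]
 [ 35.29818038  43.63406812]]
```

View pics/w6.png

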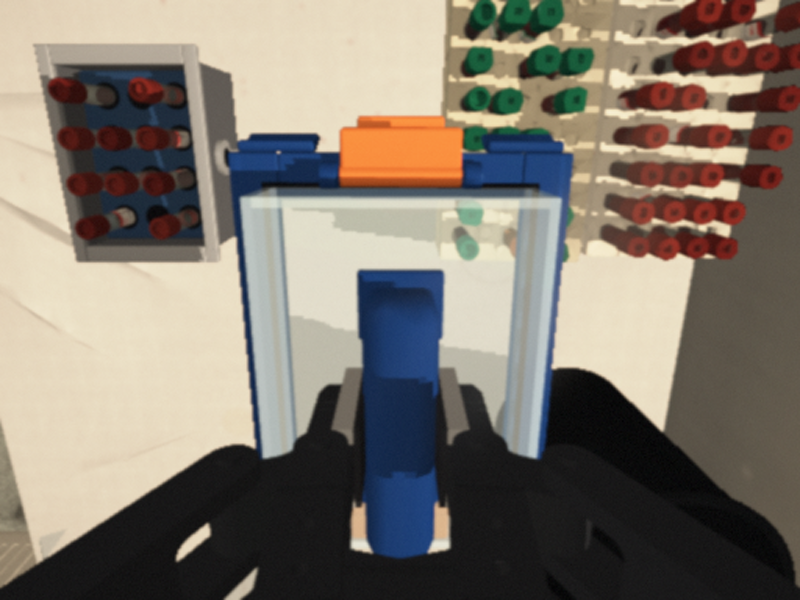

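```bash
python3 - <<'E'
from h import *
p=dict(np.load('w6.npz')); s=.64
im=p['color']
cv2.imwrite('pics/w6z.png',cv2.resize(im[20:175,15:160],None,fx=4,fy=4,interpolation=cv2.INTER_CUBIC)[:600])
cv2.imwrite('pics/w6l.png',cv2.resize(im[160:365,205:310],None,fx=2.9,fy=2.9,interpolation=cv2.INTER_CUBIC)[:600])
print(proj(p,[648.1,168.4,315.9]))
lz=315.9-73.7
P=np.array([648.1,168.4,0])
for n,u,v,z in [('far base',400,270,56),('far top?',400,290,88),('near top',400,555,88),('near base',400,555,70),('clip',401,117,12),('clip',401,117,20)]:
    print(n,z,(ray(p,u*s,v*s,lz+z)-P)[:2].round(1))
print(np.array([ray(p,u*s,v*s,90) for u,v in [(195,44),(218,261),(77,262),(35,44)]]).round(1))
E
```

```text
[[256.43297362 265.29889266]]
far base 56 [-0.3 38.1]
far top? 88 [-0.4 41.5]
near top 88 [ -0.1 -36.2]
near base 70 [  0.  -53.7]
clip 12 [ 0.1 82.2]
clip 20 [ 0.1 82. ]
[[519.9 298.2  90. ]
 [520.  158.5  90. ]
 [420.2 157.5  90. ]
 [419.8 297.8  90. ]]
```

View pics/w6z.png

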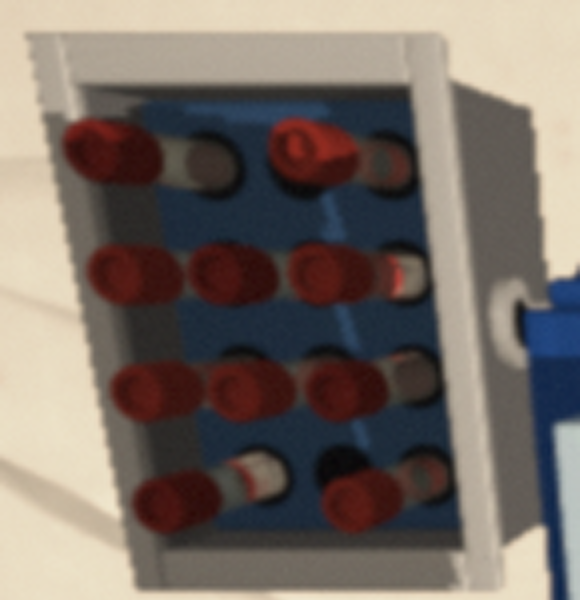

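View pics/w6l.png

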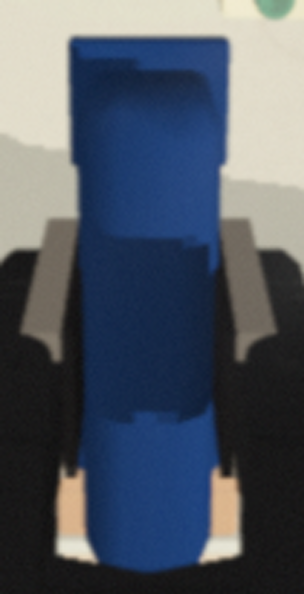

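Request:
apply_moves(series=[[0,[-0.03,0.012,0],0],[0,[-0.08,0.03,-0.01],0],[0,[-0.13,0.05,-0.03],0],[0,[-0.17,0.061,-0.05],-0.004],[0,[-0.178,0.061,-0.07],-0.004]])

```text
time: 7.42
tool_pos: [468.2, 228.2, 246.1]
tcp_rot: [179.7, 0.2, 90.0]
ft_force: [0.7, -0.0, -2.8]
finger_gap: 18.7
```

Request:
apply_moves(series=[[0,[0,0,-0.01],0],[0,[0,0,-0.01],0],[0,[0,0,-0.01],0]])

```text
time: 7.8
tool_pos: [469.2, 227.8, 237.0]
tcp_rot: [179.6, 0.1, 89.9]
ft_force: [0.2, 0.7, -1.8]
finger_gap: 18.9
```

Request:
apply_moves(series=[[0,[0.001,0.002,-0.02],0],[0,[0.001,0.002,-0.04],0],[0,[0.001,0.002,-0.055],0],[0,[0.001,0.002,-0.055],0],[0,[0.001,0.002,-0.055],0]])

```text
time: 8.43
tool_pos: [470.3, 229.9, 182.3]
tcp_rot: [179.6, 0.1, 89.9]
ft_force: [-1.5, 0.1, -2.7]
finger_gap: 18.9
```

```bash
python3 - <<'E'
from h import *
s=sense(); print(s['time'],s['tool_pos'],s['tcp_rot'],s['ft_force'],s['finger_gap'])
p=optics.snapshot('wrist'); cv2.imwrite('pics/w7.png',cv2.resize(p['color'],(800,600),interpolation=cv2.INTER_CUBIC))
p=optics.snapshot('scene'); cv2.imwrite('pics/s7.png',cv2.resize(p['color'][200:300,140:260],(720,600),interpolation=cv2.INTER_CUBIC))
E
```

```text
8.425 [470.33320909 229.93508204 182.25395469] [1.79577484e+02 1.31413653e-01 8.99473472e+01] [-1.46529238  0.11152381 -2.68214518] 18.866795314895192
```

View pics/w7.png

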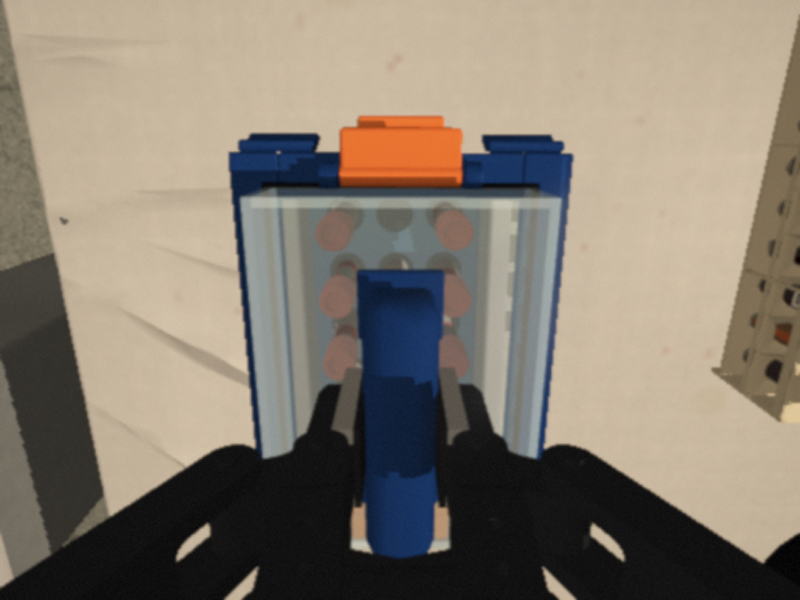

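View pics/s7.png

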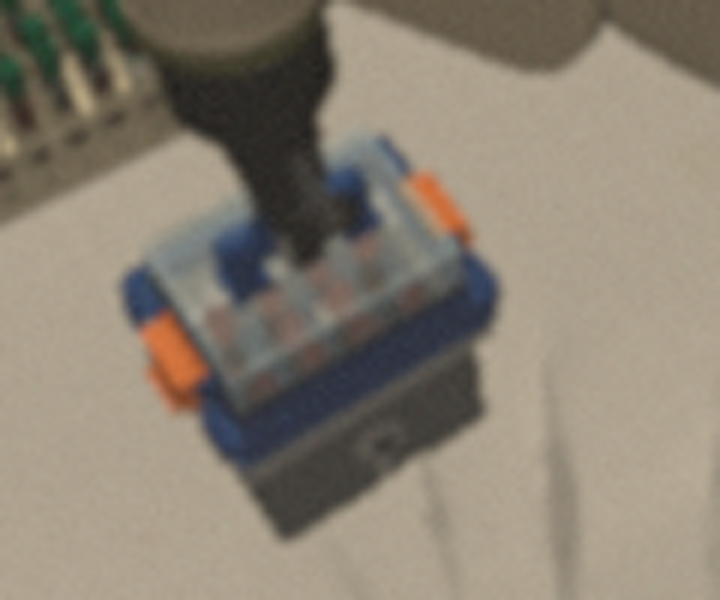

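```bash
python3 - <<'E'
from h import *
p=optics.snapshot('wrist'); im=p['color']; np.savez('w8.npz',**{k:p[k] for k in('color','intrinsics','rvec','tvec')})
print(sense()['tool_pos'])
cv2.imwrite('pics/w8z.png',cv2.resize(im[70:250,140:380],(800,600),interpolation=cv2.INTER_CUBIC))
# project rim and tube tops for centre (470,228)
for y in (295,260):
  print(y,[((proj(p,[[470+dx,y,z]])[0]-[140,70])*3.333).round(0).tolist() for dx,z in((-51,90),(51,90),(-46,90),(46,90),(0,90))])
E
```

```text
[470.75142826 230.05887962 182.99532025]
295 [[120.0, 115.0], [638.0, 114.0], [146.0, 115.0], [612.0, 114.0], [379.0, 115.0]]
260 [[133.0, 290.0], [626.0, 289.0], [157.0, 290.0], [602.0, 289.0], [380.0, 289.0]]
```

View pics/w8z.png

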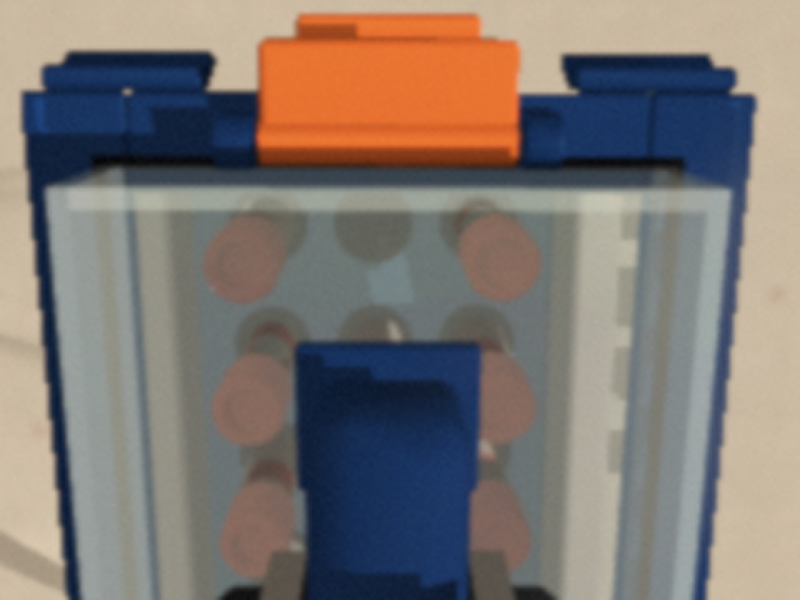

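```bash
python3 - <<'E'
from h import *
p=dict(np.load('w8.npz'))
f=lambda u,v,z: ray(p,140+(u+.5)/3.333-.5,70+(v+.5)/3.333-.5,z).round(1)
lz=183-73.7
print('bar post',f(297,346,lz+56),f(481,346,lz+56))
print('frame',f(25,93,lz+25),f(754,97,lz+25))
print('caps',f(243,265,116),f(500,258,116),f(247,405,116),f(501,400,116))
print('hole',f(373,222,75))
print('rim at row 290 R', f(620,289,90), f(560,289,90),'L',f(137,290,90),f(197,290,90))
p=dict(np.load('w6.npz'))
f=lambda u,v,z: ray(p,15+(u+.5)/4-.5,20+(v+.5)/4-.5,z).round(1)
print('w6 caps top pair',f(105,155,116),f(300,150,116),'row2',f(130,272,116),f(225,273,116),f(318,272,116),'row3',f(150,392,116),f(245,392,116),f(340,392,116),'row4',f(170,502,116),f(355,505,116))
E
```

```text
bar post [458.1 267.9 165.3] [483.7 267.8 165.3]
frame [414.2 300.9 134.3] [528.8 300.1 134.3]
caps [444.9 270.2 116. ] [491.5 271.3 116. ] [444.6 243.6 116. ] [492.5 244.4 116. ]
hole [468.3 272.   75. ]
rim at row 290 R [519.5 260.2  90. ] [507.  260.2  90. ] L [419.7 260.3  90. ] [432.  260.2  90. ]
w6 caps top pair [448.2 268.4 116. ] [493.6 269.7 116. ] row2 [449.1 242.4 116. ] [471.7 242.3 116. ] [493.9 242.6 116. ] row3 [448.8 214.3 116. ] [472.  214.4 116. ] [495.3 214.5 116. ] row4 [448.9 187.2 116. ] [495.2 186.6 116. ]
```

Request:
apply_moves(series=[[0,[-0.0015,0,-0.005],0],[0,[-0.0015,0,-0.01],0],[0,[-0.0015,0,-0.015],0],[0,[-0.0015,0,-0.019],0],[0,[-0.0015,0,-0.019],0]])

```text
time: 9.2
tool_pos: [468.9, 229.9, 163.4]
tcp_rot: [179.6, 0.1, 89.9]
ft_force: [-0.4, -0.2, -2.5]
finger_gap: 18.7
```

Request:
apply_moves(series=[[0,[0,0,-0.002],0],[0,[0,0,-0.004],0],[0,[0,0,-0.006],0],[0,[0,0,-0.006],0]])

```text
time: 9.7
tool_pos: [469.1, 230.2, 157.6]
tcp_rot: [179.5, 0.1, 89.9]
ft_force: [-0.0, 1.4, -1.1]
finger_gap: 19.3
```

```bash
python3 - <<'E'
from h import *
s=sense(); print(s['time'],s['tool_pos'],s['tcp_rot'],s['ft_force'],s['finger_gap'],s['wrist_torque'])
p=optics.snapshot('scene'); cv2.imwrite('pics/s9.png',cv2.resize(p['color'][200:300,140:260],(720,600),interpolation=cv2.INTER_CUBIC))
E
```

```text
9.7 [469.06555172 230.15052659 157.60466535] [1.79531561e+02 9.84194698e-02 8.99491671e+01] [-0.04856663  1.40654287 -1.06159805] 19.268378917509907 [ 0.20822856 -0.00115338  0.02303673]
```

View pics/s9.png

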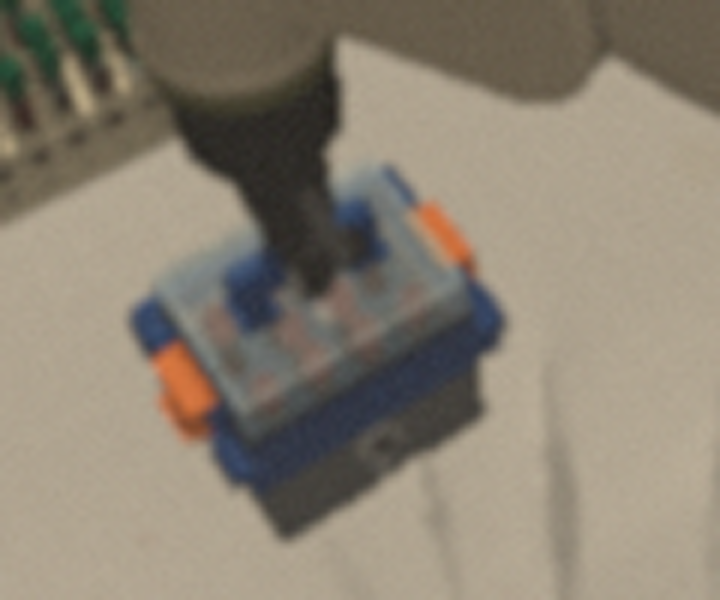

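Request:
apply_moves(series=[[0,[0,0,-0.002],0],[0,[0,0,-0.004],0],[0,[0,0,-0.006],0]], grip_force=90)

```text
time: 10.12
tool_pos: [470.4, 230.6, 153.6]
tcp_rot: [179.3, 0.0, 89.9]
ft_force: [-2.4, -0.9, 13.6]
finger_gap: 18.3
```

Request:
apply_moves(series=[[0,[0,0,-0.002],0],[0,[0,0,-0.005],0],[0,[0,0,-0.007],0]])

```text
time: 10.5
tool_pos: [471.6, 231.8, 150.6]
tcp_rot: [179.1, -0.1, 90.0]
ft_force: [-7.3, 7.1, 22.5]
finger_gap: 18.5
```

```bash
python3 - <<'E'
from h import *
s=sense(); print(s['time'],s['tool_pos'],s['tcp_rot'],s['ft_force'],s['finger_gap'],s['wrist_torque'],s['joint_pos'])
p=optics.snapshot('scene'); cv2.imwrite('pics/s10.png',cv2.resize(p['color'][200:300,140:260],(720,600),interpolation=cv2.INTER_CUBIC))
p=optics.snapshot('wrist'); cv2.imwrite('pics/w10.png',cv2.resize(p['color'],(800,600),interpolation=cv2.INTER_CUBIC))
s=sense(); print(s['time'],s['tool_pos'],s['tcp_rot'],s['ft_force'])
E
```

```text
10.5 [471.64437777 231.82148198 150.62332906] [ 1.79134359e+02 -1.19028938e-01  8.99719188e+01] [-7.27463848  7.05990856 22.53684241] 18.523481339729244 [0.12656353 1.58779722 0.01470329] [ 20.71615967  -1.25528657 104.06128789  -0.20097951  76.34239693
  20.79114385]
10.6 [471.1219137  230.87887271 147.96957311] [ 1.79212328e+02 -8.05032428e-04  8.99629988e+01] [ 0.68844459 -0.65628642  1.92224564]
```

View pics/s10.png

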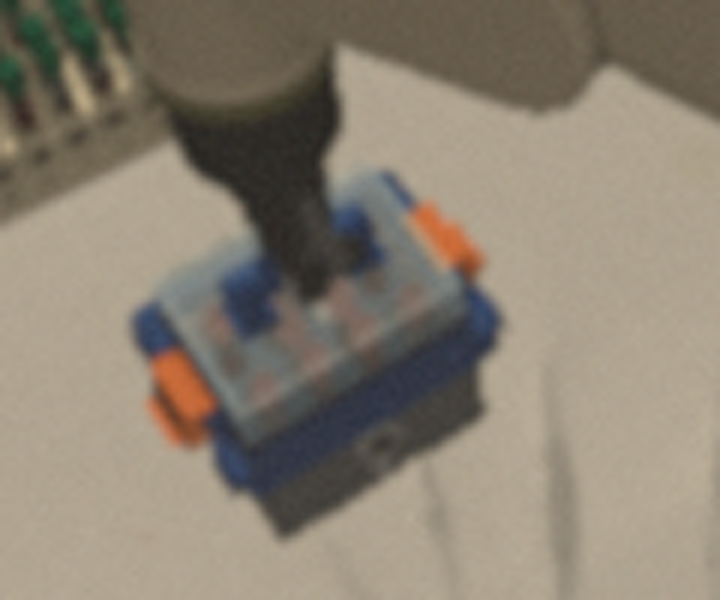

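View pics/w10.png

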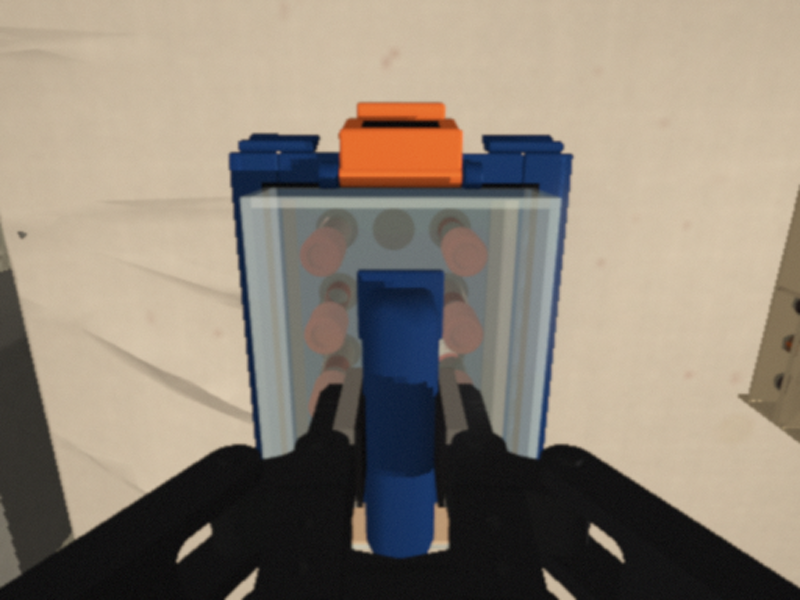

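Request:
apply_moves(series=[[0,[-0.001,0,-0.002],0],[0,[-0.001,0,-0.004],0],[0,[-0.001,0,-0.006],0],[0,[-0.001,0,-0.006],0]])

```text
time: 11.1
tool_pos: [470.9, 230.6, 143.5]
tcp_rot: [179.1, 0.0, 89.9]
ft_force: [-2.3, -4.3, 14.3]
finger_gap: 18.8
```

```bash
python3 - <<'E'
from h import *
s=sense(); print(s['time'],s['tool_pos'],s['tcp_rot'],s['ft_force'],s['finger_gap'],s['wrist_torque'])
p=optics.snapshot('wrist'); cv2.imwrite('pics/w11.png',cv2.resize(p['color'],(800,600),interpolation=cv2.INTER_CUBIC))
p=optics.snapshot('scene'); cv2.imwrite('pics/s11.png',cv2.resize(p['color'][200:300,140:260],(720,600),interpolation=cv2.INTER_CUBIC))
s=sense(); print(s['time'],s['tool_pos'],s['tcp_rot'],s['ft_force'])
E
```

```text
11.1 [470.9249449  230.56670456 143.54556061] [1.79125459e+02 1.33296307e-02 8.99420129e+01] [-2.28105235 -4.3396784  14.34372859] 18.8207141720461 [-0.66499737  1.06765341  0.10132475]
11.2 [470.88693421 230.56010617 143.48052713] [1.79130071e+02 1.46214567e-02 8.99438303e+01] [-1.29237605 -4.6056409  15.10179399]
```

View pics/w11.png

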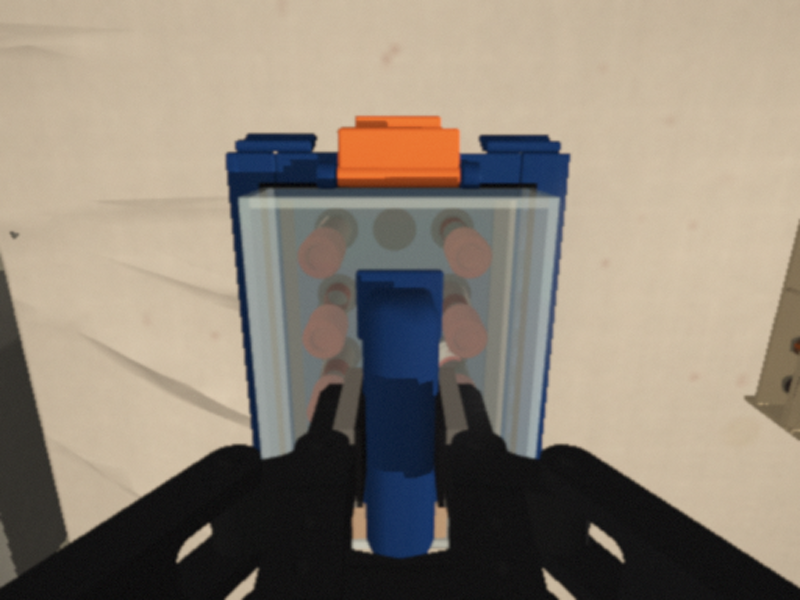

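View pics/s11.png

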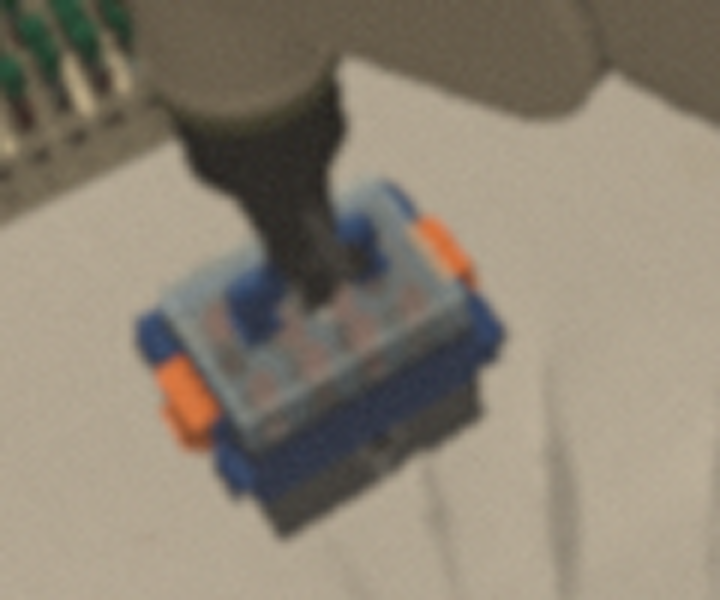

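Request:
apply_moves(series=[[0,[-0.001,-0.001,-0.003],0],[0,[-0.001,-0.001,-0.005],0],[0,[-0.001,-0.001,-0.005],0]])

```text
time: 11.58
tool_pos: [471.0, 230.5, 143.4]
tcp_rot: [179.0, -0.1, 90.0]
ft_force: [-14.3, -3.7, 39.0]
finger_gap: 18.0
```

```bash
python3 - <<'E'
from h import *
s=sense(); print(s['time'],s['tool_pos'],s['tcp_rot'],s['ft_force'],s['finger_gap'],s['wrist_torque'])
p=optics.snapshot('top'); cv2.imwrite('pics/t12.png',cv2.resize(p['color'][180:250,100:195],None,fx=8,fy=8,interpolation=cv2.INTER_CUBIC))
E
```

```text
11.575 [471.00604039 230.54356384 143.43677515] [ 1.78960001e+02 -1.05215183e-01  8.99520788e+01] [-14.26737372  -3.67209235  39.01187386] 18.0049832914913 [-0.62365567  3.2349923   0.02791845]
```

View pics/t12.png

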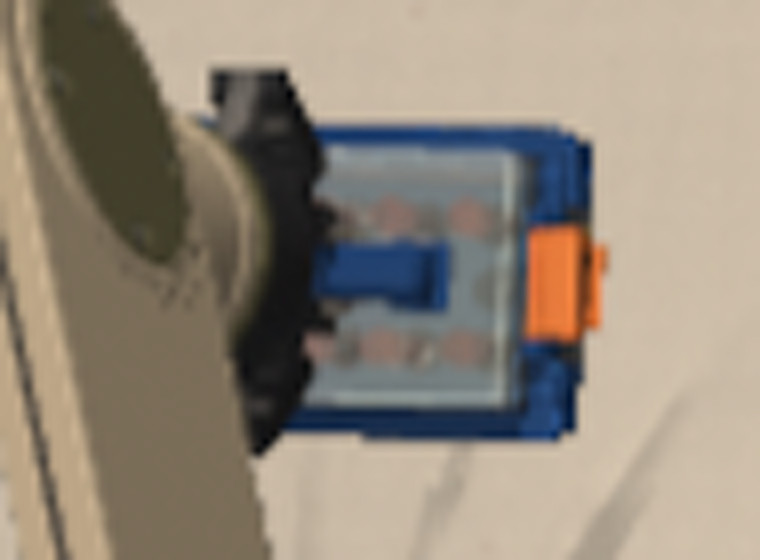

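Request:
apply_moves(series=[[0,[0,0,0],0],[0,[0,0,0.001],0],[0,[0,0,0.001],0]])

```text
time: 12.0
tool_pos: [471.1, 230.8, 144.2]
tcp_rot: [179.0, -0.1, 90.0]
ft_force: [0.8, 1.6, 3.5]
finger_gap: 18.4
```

Request:
apply_moves(series=[[0,[0,0,0.001],0],[0,[0,0,0.002],0],[0,[0,0,0.002],0]])

```text
time: 12.38
tool_pos: [470.4, 230.4, 145.3]
tcp_rot: [179.1, -0.1, 90.0]
ft_force: [-0.3, -0.3, -3.8]
finger_gap: 18.4
```

Request:
apply_moves(series=[[0,[0,0,0.0005],0],[0,[0,0,0.001],0],[0,[0,0,0.001],0]])

```text
time: 12.75
tool_pos: [469.9, 230.2, 145.6]
tcp_rot: [179.1, -0.1, 89.9]
ft_force: [-0.4, -1.2, -8.1]
finger_gap: 18.2
```

Request:
apply_moves(series=[[0,[0,0,-0.001],0],[0,[0,0,-0.0018],0],[0,[0,0,-0.0018],0]])

```text
time: 13.12
tool_pos: [470.2, 230.3, 144.3]
tcp_rot: [179.1, -0.1, 89.9]
ft_force: [0.4, 0.6, -1.3]
finger_gap: 18.1
```

Request:
apply_moves(series=[[0.25,[0,0,0],0],[0.5,[0,0,0],0],[1,[0,0,0],0],[1,[0,0,0],0],[1,[0,0,0],0]])

```text
time: 13.75
tool_pos: [470.3, 230.3, 144.3]
tcp_rot: [179.1, -0.1, 89.9]
ft_force: [0.0, 0.1, 0.5]
finger_gap: 85.2
```

Request:
apply_moves(series=[[1,[0,0,0.03],0],[1,[0,0,0.07],0],[1,[0,0,0.12],0],[1,[0,0,0.16],0],[1,[0,0,0.16],0]])

```text
time: 14.38
tool_pos: [472.0, 231.0, 308.9]
tcp_rot: [178.7, -0.2, 89.9]
ft_force: [-0.3, 0.2, 0.4]
finger_gap: 85.5
```

Request:
apply_moves(series=[[1,[0,-0.05,0.0],0],[1,[0,-0.11,0.0],0],[1,[0,-0.17,0],0],[1,[0,-0.2,0],0],[1,[0,-0.2,0],0]])

```text
time: 15.0
tool_pos: [471.6, 29.1, 307.7]
tcp_rot: [178.8, -0.2, 89.7]
ft_force: [-0.1, 0.6, -0.8]
finger_gap: 85.1
```

```bash
python3 - <<'E'
from h import *
s=sense(); print(s['time'],s['tool_pos'],s['tcp_rot'],s['ft_force'])
p=optics.snapshot('top'); cv2.imwrite('pics/t13.png',cv2.resize(p['color'][180:250,100:195],None,fx=8,fy=8,interpolation=cv2.INTER_CUBIC))
q=optics.snapshot('scene'); cv2.imwrite('pics/s13.png',cv2.resize(q['color'][200:300,140:260],(720,600),interpolation=cv2.INTER_CUBIC))
q=optics.snapshot('wrist'); cv2.imwrite('pics/w13.png',cv2.resize(q['color'],(800,600),interpolation=cv2.INTER_CUBIC))
E
```

```text
15.0 [471.55268466  29.1452954  307.65958501] [178.76591     -0.21462555  89.74753658] [-0.10442967  0.57020089 -0.83295098]
```

View pics/t13.png

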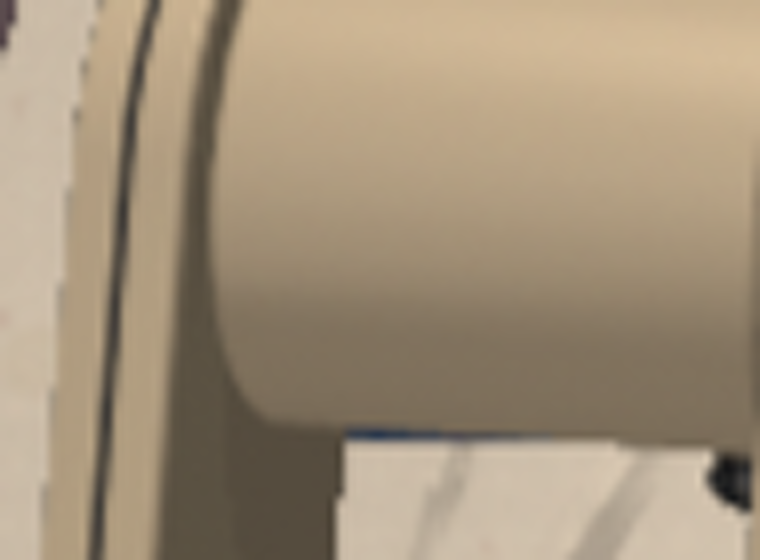

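View pics/s13.png

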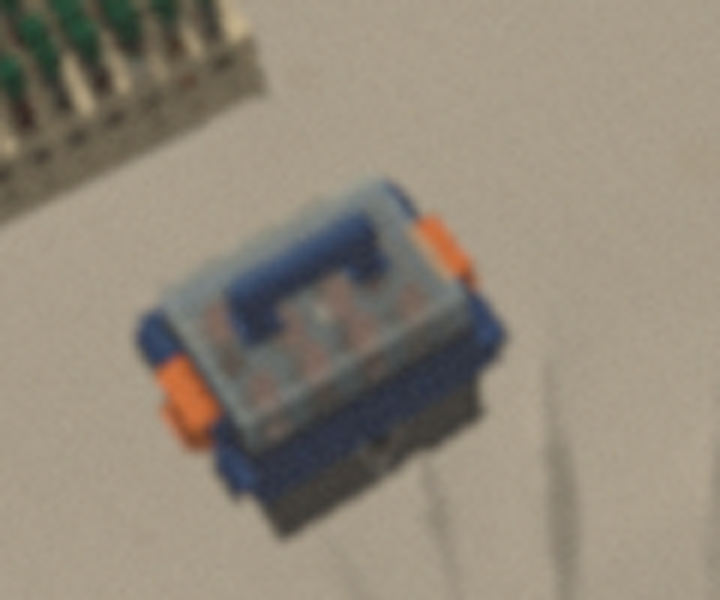

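View pics/w13.png

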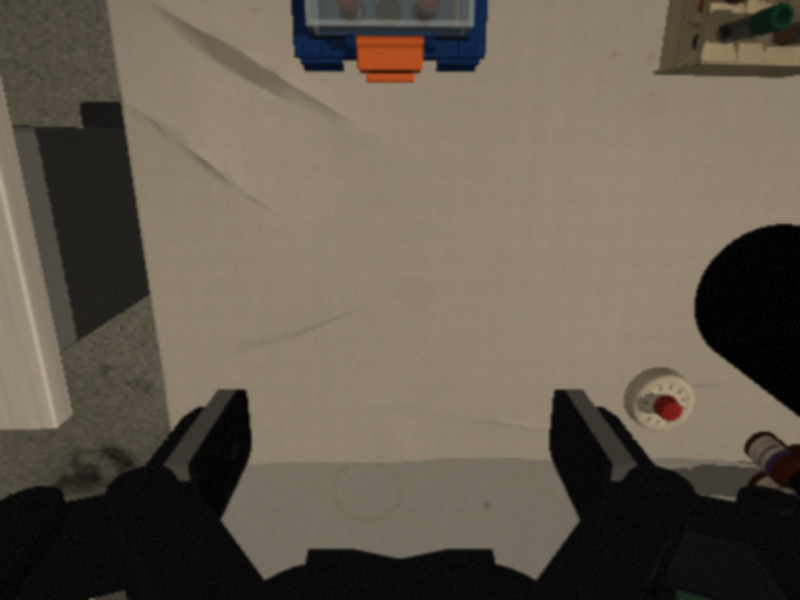

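```bash
python3 - <<'E'
from h import *
print(hand_in())
E
```

```text
the job is handed in; nothing more can be done
None
```

The lid is on the bucket and pressed home, and both clips look snapped. I let go, backed the arm away and handed the job in at about 15 s.

- **Seating:** I gripped the lid by its handle and lowered it over the rim. I then pressed until it stopped at tool height 143.4 mm; I had worked out home as 143.7 mm. It didn't move further with about 39 N showing at the wrist.
- **Clips:** The pictures show both clips swung out as they rode over the rim, then hanging straight again. The clip at the bucket's +y end was checked from the wrist before release and the -y one after. A gentle upward tug stopped about 2 mm up, with about 5 N holding beyond the lid's weight.
- **After release:** The last scene picture shows the lid level and square and the bucket standing upright.

**Disagreements and gaps:**
- The cameras differed by 1–2.5 mm on where the bucket was, so I used a middle value.
- The arm gave a little while pressing. The tool leaned up to about 1° and drifted up to 2.5 mm, with side forces up to about 14 N.
- The tug alone can't tell one snapped clip from two; that rests on the pictures.
- The arm blocked the lid in the last top view, so that check showed nothing.
- The timer looked undisturbed in the last wrist picture. I did not look at the syringe and marker again at the end, but the arm stayed well clear of them.

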